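Right the toppled drill-bit stand and push it back against the rail

ROBOT

A 6-joint arm with a two-finger parallel gripper is mounted at the origin on the work surface. World frame = base frame: x ahead of the robot, y to its left, z up, the work surface at z = 0. Lengths are in mm, angles in rad, forces in N, time in s.
With the tool pointing down it reaches from about 425 to 1125 mm from the base axis. Payload 14.9 kg.
Tool frame: the origin (TCP) lies at the very end of the fingers, on their centre line; the grasp point (between the pads) lies 19 mm behind it; z points along the fingers, y is the line along which they close (so a half turn about z gives the same grasp; the last joint's range is limited). The gripper opens to 91 mm and grips with 3 to 60 N. Pads are 32 mm wide; open, the fingers measure 118 mm over their backs; the gripper's body (76 mm by 178 mm) begins 60 mm behind the grasp point.
Start: joints at [-1.175, 0.379, 1.734, -0, 1.028, -0.033], TCP at [291.043, -636.641, 213.932] pointing down, gripper open.
Joint ranges: [-2.77, 2.77], [-0.74, 2.19], [0, 2.66], [-1.06, 4.2], [0.31, 2.87], [-3.08, 3.08]. Speed limits (rad/s): [1.89, 1.89, 2.39, 3.14, 3.14, 3.14].

INTERFACE

Orientations are given as [roll, pitch, yaw] about the fixed x, y, z axes, in that order (R = Rz(yaw) Ry(pitch) Rx(roll)).
In Python, from station import ctrl gives the robot as it stands.
- The arm moves only by the shell command python3 -m creep 'ROWS'. ROWS is JSON, a list that holds one entry, the list of rows, each a list of 7 numbers: the shift along the tool's x, y, z as a fraction of full scale, then the turn, a rotation vector about the tool's x, y, z as a fraction of full scale, then the finger opening in mm, from 0 to 91.2. In form: [[[dx, dy, dz, rx, ry, rz, jaw], ...]]. A call has 1 to 12 rows; each row shifts and turns the commanded pose from where the row before left it, along the tool's axes as they then stand; what a row does not reach is not made up. Full scale, the value 1, is 5 cm for a shift and 5 degrees for a turn. A row lasts 1/10 s, in which the tool goes at most 50 mm and 8.59 degrees, less where a joint would pass 70% of its speed; a pose out of reach is approached as far as the arm can. A call with a number of a shift or a turn outside -1 to 1 is refused whole. A call with a gripper value outside its range is refused whole. The fingers move at their own pace and stop on an object; the grip force is fixed at half the most. Time passes only in rows, so rows that do not move let the fingers close. It gives the time, the measured TCP pose, the force, the opening and the grip force at its end, in the units of the state.
- ctrl.get_obs(): the state, without advancing time (a new reading comes with each control period).
- ctrl.get_image(name): name is "scene" or "top" or "wrist"; returns a dict with "color" (480x640x3 uint8, blue, green, red), "fx", "fy", "cx", "cy" (pixels), "R" (3x3) and "t" (3): a world point X has camera coordinates R X + t. Camera axes: x right, y down, z forward; pixel columns grow to the right and rows downward; lengths in mm; the calibration is good to about 2 mm. A picture is of the moment at which its call begins. There is no depth.
- ctrl.close_job(): hands the job in; it is judged then, once.
The state is a dict: "t": time; "qpos": joint angles; "qvel": joint speeds; "joint_efforts": joint torques, N m; "position": TCP position; "eef_rot": TCP orientation; "ft_force": force on the tool from outside, world axes, zero at the start; "moment": the same for the moment, N m; "opening": opening from 0.0 (shut) to 1.0 (fully open); "grip_force": force on a finger pad.
Only numpy, scipy, OpenCV 4.12 (cv2) and the standard library are available. Lean on these libraries where they do the work, as an engineer would, in place of code of your own. Each camera call takes 0.05 s, during which the arm holds its last target. There are 200 camera calls.

TASK

The small L-shaped drill-bit stand on the workbench has fallen over onto its back. Tip it up so that it stands on its wooden foot again, then slide it back until the bottom rear edge of the stand is flush against the wooden rail along the far side of the bench, the foot pointing towards the robot. Leave the glue bottle, the tin, the wrench and the organiser where they are, and let go at the end.

Things in the scene. Friction and masses are not known exactly. Their poses are not given: they have to be found in the camera images.
- stand: Loose L-shaped stand, 0.3-0.5 kg: wooden foot 100 deep x 130 wide x 28 mm thick (holes empty); white panel 12 mm thick, as wide, rises from the foot's rear end, flush behind, to 110 mm. Origin: middle of bottom rear edge (heel). Own z up the panel, y along the width, foot reaches to x=-100, panel x=0 to -12 mm. Starts flat on its back: own z level, pointing away from the robot within 25 deg.
- stand_toe (a point): Middle of the foot's free front end, at the edge of its top face (own x=-100, y=0, z=28 mm); at the start the foot stands on edge, nearer the robot, this end 100 mm up. The stand's centre of mass is about 40 mm from the heel along the foot and 29 mm up the panel: tipped about 36 deg about its heel edge, it passes its balance and drops onto its foot.
- stand_heel_left (a point): Left end of the stand's bottom rear edge (own x=0, y=65 mm, z=0).
- stand_heel_right (a point): Right end of the stand's bottom rear edge (own x=0, y=-65 mm, z=0).
- rail: Straight wooden rail screwed to the bench beyond the stand, fixed: 620 mm long, 30 mm thick, 40 mm high. Origin: bottom middle of the face that looks at the robot; own x points away from the robot through the rail's thickness, y along its length. Its yaw is up to about 3 degrees.
- glue: White glue bottle with a cap, 60 mm diameter, 160 mm tall, standing loose to one side of the stand. Origin: centre of its underside. To be left alone.
- tin: Plain steel tin, 70 mm diameter, 90 mm tall, standing loose to the other side of the stand. Origin: centre of its underside. To be left alone.
- wrench: Steel open-ended wrench about 170 mm long, lying on the bench to the robot's left. Origin: its underside, about mid-length; x along its length. To be left alone.
- organiser: Open red compartment box for screws, 240 x 260 x 50 mm, fixed to the bench at the robot's right. Origin: centre of its underside.

How it is judged:
By the outcome, as a careful person would: the job done as asked, in the order asked, and still so for the second after the job is handed in, with the robot touching nothing.
It also fails if it takes over 51 s, if anything falls off the work surface, if the arm or the gripper's body presses on something with over 40 N, if the wrist force passes 120 N, or if a joint passes its speed limit or range.

## Working session

There is one attempt and no reset: what is moved stays moved. The work goes in short steps, Python scripts to look and compute and a shell command to move; the robot and the scene stay as the last step left them, time stands still between calls to the robot, and variables do not carry over. Pictures are saved under pics/ and viewed, at most 10 in all, crops included, and the job is handed in when it is done.

```bash
mkdir -p pics
python3 - <<'E'
from station import ctrl
import cv2,numpy as np,json
for n in ["scene","top"]:
    d=ctrl.get_image(n); cv2.imwrite(f"pics/{n}0.png",d["color"])
    print(n,d["fx"],d["cx"],d["cy"],np.round(d["R"],3).tolist(),np.round(d["t"],1))
o=ctrl.get_obs();print(o["t"],o["position"],o["eef_rot"],o["opening"])
E
```

```text
scene 612.4887660169962 320.5483163970703 244.1648511171842 [[0.809, 0.588, -0.002], [0.48, -0.663, -0.574], [-0.339, 0.463, -0.819]] [-438.9 -253.1 1983.2]
top 563.0815453189932 333.9634123750767 248.36455526417126 [[-0.006, -1.0, -0.004], [-0.994, 0.006, -0.11], [0.11, 0.004, -0.994]] [ -72.1  568.5 1399.8]
0.1 [ 290.91203881 -636.31069259  213.3614585 ] [-3.14064435e+00 -1.34240797e-05  4.28855480e-01] 1.0008747585326374
```

View pics/scene0.png

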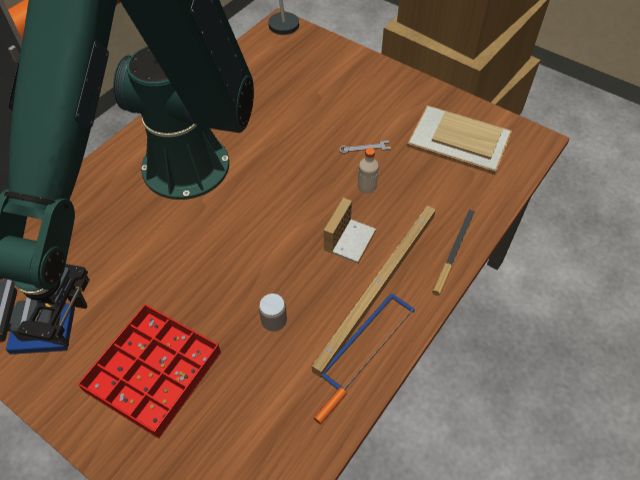

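View pics/top0.png

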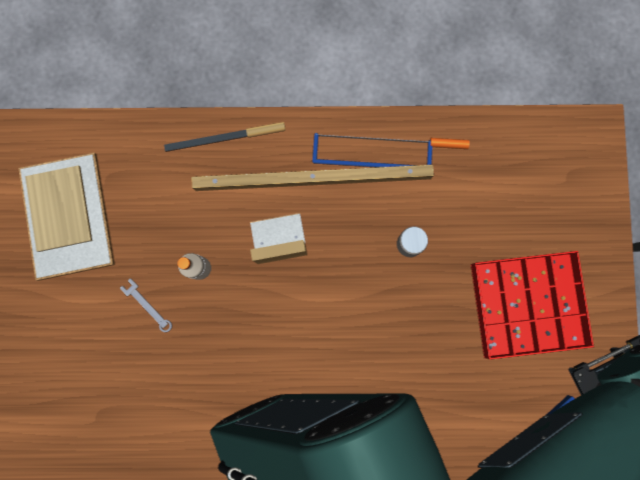

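The scene view shows the stand at about (350,230), rail from (432,208) to (318,372), glue (368,170) and tin (272,310). The top view shows the white panel at (278,230), the foot's upper end at (278,250), the rail from (192,183) to (433,172), the tin (413,240) and the glue (192,265).

```bash
cat > h.py <<'E'
import numpy as np,cv2
from station import ctrl
def ray(d,p):
    R=np.array(d["R"]);t=np.array(d["t"]);C=-R.T@t
    v=R.T@np.array([(p[0]-d["cx"])/d["fx"],(p[1]-d["cy"])/d["fy"],1]);return C,v
def onz(d,p,z):
    C,v=ray(d,p);return C+v*(z-C[2])/v[2]
def tri(d1,p1,d2,p2):
    A=[];b=[]
    for d,p in((d1,p1),(d2,p2)):
        C,v=ray(d,p);v=v/np.linalg.norm(v);P=np.eye(3)-np.outer(v,v);A.append(P);b.append(P@C)
    return np.linalg.lstsq(np.vstack(A),np.hstack(b),rcond=None)[0]
def proj(d,X):
    c=np.array(d["R"])@X+np.array(d["t"]);return np.array([d["fx"]*c[0]/c[2]+d["cx"],d["fy"]*c[1]/c[2]+d["cy"]])
E
python3 - <<'E'
from h import *
s=ctrl.get_image("scene");t=ctrl.get_image("top")
a=cv2.resize(s["color"][190:275,310:390],(640,680)[:1]+(680,),interpolation=cv2.INTER_CUBIC)
a=cv2.resize(s["color"][195:270,310:385],(400,400),interpolation=cv2.INTER_CUBIC)
b=cv2.resize(t["color"][200:275,240:315],(400,400),interpolation=cv2.INTER_CUBIC)
cv2.imwrite("pics/crop1.png",np.hstack([a,b]))
def quad(img,m,box):
    x0,y0,x1,y1=box;k=np.zeros_like(m);k[y0:y1,x0:x1]=m[y0:y1,x0:x1]
    c=max(cv2.findContours(k,cv2.RETR_EXTERNAL,cv2.CHAIN_APPROX_NONE)[0],key=cv2.contourArea)
    return c,cv2.approxPolyDP(cv2.convexHull(c),3,True)[:,0].tolist()
hs=lambda d:cv2.cvtColor(d["color"],cv2.COLOR_BGR2HSV)
for n,d,box in(("scene",s,(310,195,385,270)),("top",t,(240,200,315,275))):
    H=hs(d); w=((H[...,1]<50)&(H[...,2]>120)).astype('uint8')
    print(n,"panel",quad(d,w,box)[1])
# tin
for n,d,box in(("scene",s,(250,285,295,335)),("top",t,(390,220,435,262))):
    H=hs(d); w=((H[...,1]<60)&(H[...,2]>150)).astype('uint8');c,_=quad(d,w,box);print("tin",n,cv2.minAreaRect(c))
# rail, top view
H=hs(t);print(H[177,250],H[200,250],H[250,278],H[178,310],H[230,350])
E
```

```text
scene panel [[350, 220], [374, 229], [357, 261], [333, 251]]
top panel [[299, 214], [304, 240], [254, 246], [250, 223]]
tin scene ((271.5, 303.5), (21.0, 23.0), 90.0)
tin top ((414.0, 239.5), (25.0, 26.0), 90.0)
[ 20 102 173] [ 12 148 150] [ 19 100 179] [ 19  94 171] [ 12 148 141]
```

View pics/crop1.png

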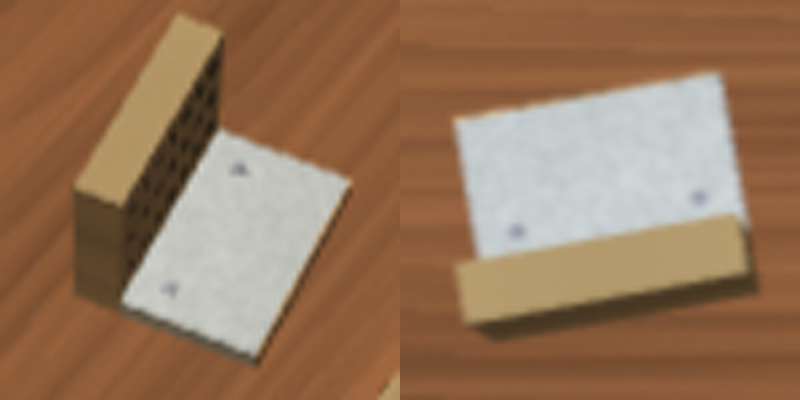

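Run:
```python
from h import *
s=ctrl.get_image("scene");t=ctrl.get_image("top")
k=75/400
S=lambda x,y:(310+(x+.5)*k-.5,195+(y+.5)*k-.5)
T=lambda x,y:(240+(x+.5)*k-.5,200+(y+.5)*k-.5)
P={}
for n,a,b in(("toeTopL",(222,34),(56,264)),("toeBotL",(180,14),(66,324)),("toeTopR",(124,207),(337,214)),("toeBotR",(76,188),(347,272)),("panL",(350,181),(54,118)),("panR",(260,360),(320,72))):
    P[n]=tri(s,S(*a),t,T(*b));print(n,np.round(P[n],1))
def yaw(a,b):
    v=P[a]-P[b];return np.degrees(np.arctan2(-v[0],v[1]))
print("yaws",yaw("toeTopL","toeTopR"),yaw("toeBotL","toeBotR"),yaw("panL","panR"))
# rail mask in both
for n,d,box in(("top",t,(185,160,440,195)),("scene",s,(310,200,440,380))):
    H=cv2.cvtColor(d["color"],cv2.COLOR_BGR2HSV);x0,y0,x1,y1=box
    m=((H[...,0]>15)&(H[...,0]<28)&(H[...,1]<135)&(H[...,2]>100)).astype('uint8');k2=np.zeros_like(m);k2[y0:y1,x0:x1]=m[y0:y1,x0:x1]
    c=max(cv2.findContours(k2,cv2.RETR_EXTERNAL,cv2.CHAIN_APPROX_NONE)[0],key=cv2.contourArea)
    print(n,cv2.contourArea(c),cv2.approxPolyDP(cv2.convexHull(c),3,True)[:,0].tolist())
    if n=="top":
        pts=[]
        for x in range(205,425,5):
            ys=np.nonzero(k2[:,x])[0]; 
            if len(ys): pts.append((x,ys.min(),ys.max()))
        pts=np.array(pts);print(np.polyfit(pts[:,0],pts[:,1],1),np.polyfit(pts[:,0],pts[:,2],1))
        f=np.polyfit(pts[:,0],pts[:,2]+.5,1)
        for x in(205,425):
            for z in(0,40): print(z,onz(d,(x,np.polyval(f,x)),z).round(1))
a=cv2.resize(t["color"][160:200,280:340],(480,320),interpolation=cv2.INTER_CUBIC)
b=cv2.resize(s["color"][360-30:380,305:365],(300,250),interpolation=cv2.INTER_CUBIC)
b=cv2.resize(b,(384,320));a=cv2.resize(a,(400,320))
cv2.imwrite("pics/crop2.png",np.hstack([a,b]))
print("tin",tri(s,(271.5,303.5),t,(414,239.5)))
print("glue cap",tri(s,(370,152),t,(184,264)), onz(t,(198,267),0))
```

```text
toeTopL [560.  127.5  98.2]
toeBotL [533.5 123.4  99.8]
toeTopR [583.2   0.8  97.9]
toeBotR [556.2  -4.1  98.7]
panL [640.7 142.3  12.2]
panR [664.5  14.6   8.3]
yaws 10.34617718317766 10.122805854704662 10.55493802855945
top 2522.0 [[433, 175], [207, 187], [192, 187], [191, 180], [196, 176], [432, 165]]
[-5.04580691e-02  1.86449965e+02] [-5.05990134e-02  1.97039464e+02]
0 [735.6 263.2   0. ]
40 [726.7 253.7  40. ]
0 [ 761.7 -316.1    0. ]
40 [ 752.1 -309.6   40. ]
scene 1881.0 [[433, 208], [321, 371], [314, 367], [426, 206]]
tin [ 582.24881011 -270.55619162   91.17748432]
glue cap [521.77031172 274.02612819 152.25439731] [525.10204159 277.19432914   0.        ]
```

View pics/crop2.png

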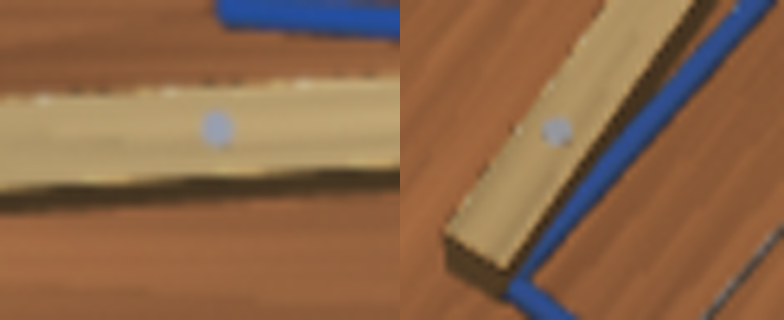

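The foot's free end measures z ≈ 99. The stand's yaw is ≈ 10.3° and its heel is at ≈ (545, 60). The rail's front face runs from (727, 254) to (752, -310), a yaw of ≈ 2.6°. My plan is to hook the foot with the open fingers from the far side to tip it, then push its front end with both fingers.

```bash
python3 -m creep '[[[0,0,0,0,0,0.95,91],[0,0,0,0,0,0.95,91],[0,0,0,0,0,0.95,91],[0.5,-0.75,0,0,0,0,91],[0.5,-0.75,0,0,0,0,91],[0.5,-0.75,0,0,0,0,91],[0.5,-0.75,0,0,0,0,91],[0.5,-0.75,0,0,0,0,91],[0.5,-0.75,0,0,0,0,91],[0.5,-0.75,0,0,0,0,91],[0.5,-0.75,0,0,0,0,91],[0.5,-0.75,0,0,0,0,91]]]'
python3 -m creep '[[[0.5,-0.75,0,0,0,0,91],[0.5,-0.75,0,0,0,0,91],[0.5,-0.75,0,0,0,0,91],[0.5,-0.75,0,0,0,0,91],[0.5,-0.75,0,0,0,0,91],[0.5,-0.75,0,0,0,0,91],[0.5,-0.75,0,0,0,0,91],[0.5,-0.75,0,0,0,0,91],[0,0,0,0,0,0,91],[0,0,0,0,0,0,91],[0,0,0,0,0,0,91]]]'
```

```text
t: 1.5
position: [452.4, -262.6, 214.1]
eef_rot: [3.141, -0.0, 0.18]
ft_force: [1.3, -0.8, -0.1]
opening: 0.994
grip_force: 0.0
t: 2.6
position: [594.5, 66.0, 213.8]
eef_rot: [3.142, 0.0, 0.18]
ft_force: [0.8, -0.1, -0.0]
opening: 1.004
grip_force: 0.0
```

```bash
python3 -m creep '[[[0.2,0,0,0,0,0,91],[0,0,0.6,0,0,0,91],[0,0,0.7,0,0,0,91],[0,0,0.7,0,0,0,91],[0,0,0.5,0,0,0,91],[0,0,0,0,0,0,91],[0,0,0,0,0,0,91]]]'
python3 - <<'E'
from h import *
s=ctrl.get_image("scene")["color"];t=ctrl.get_image("top")["color"]
f=lambda i:cv2.resize(i,(400,400),interpolation=cv2.INTER_CUBIC)
cv2.imwrite("pics/c3.png",np.hstack([f(s[150:290,280:420]),f(t[170:300,220:350])]))
E
```

```text
t: 3.3
position: [605.3, 67.9, 89.4]
eef_rot: [-3.142, 0.0, 0.179]
ft_force: [-0.1, -0.3, 0.5]
opening: 0.999
grip_force: 0.0
```

View pics/c3.png

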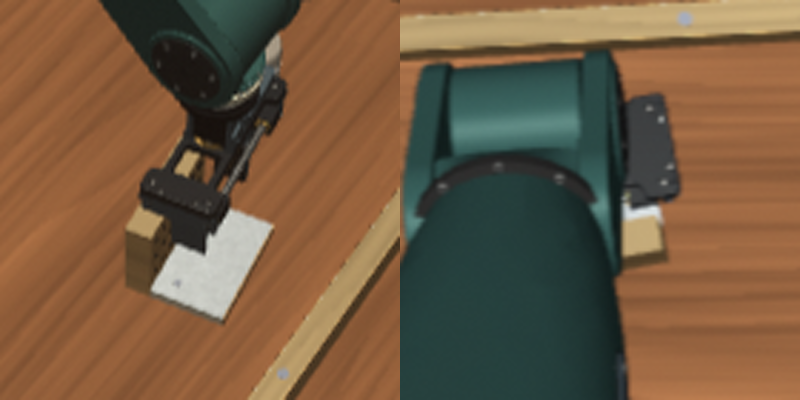

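The fingers hang just beyond the foot's upper end, clear of it, so I start pulling towards the robot.

```bash
python3 -m creep '[[[-0.14,0,0,0,0,0,91],[-0.14,0,0,0,0,0,91],[-0.1,0,0,0,0,0,91],[-0.1,0,0,0,0,0,91],[-0.1,0,0,0,0,0,91],[-0.1,0,0,0,0,0,91],[-0.1,0,0,0,0,0,91],[-0.1,0,0,0,0,0,91],[-0.1,0,0,0,0,0,91],[0,0,0,0,0,0,91],[0,0,0,0,0,0,91]]]'
python3 - <<'E'
from h import *
s=ctrl.get_image("scene")["color"];t=ctrl.get_image("top")["color"]
f=lambda i:cv2.resize(i,(400,400),interpolation=cv2.INTER_CUBIC)
cv2.imwrite("pics/c4.png",np.hstack([f(s[150:290,280:420]),f(t[170:300,220:350])]))
E
```

```text
t: 4.5
position: [556.5, 59.7, 88.9]
eef_rot: [3.142, 0.0, 0.18]
ft_force: [0.9, -1.0, 0.4]
opening: 0.998
grip_force: 0.2
```

View pics/c4.png

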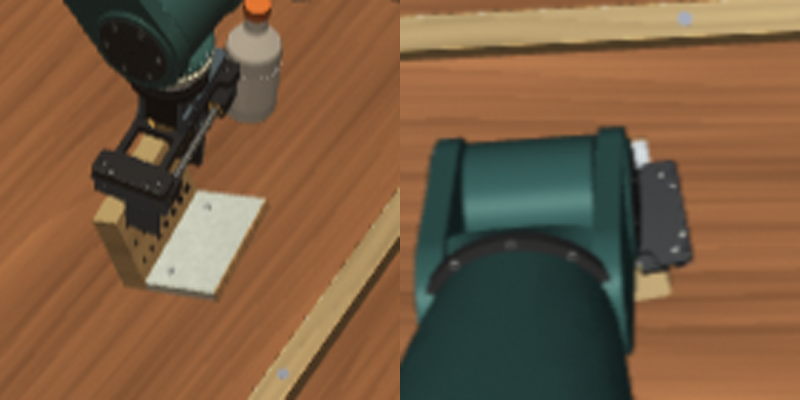

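The stand is tipping about its heel without sliding (the foot leans towards the robot). I continue past the balance point.

```bash
python3 -m creep '[[[-0.1,0,0,0,0,0,91],[-0.1,0,0,0,0,0,91],[-0.1,0,0,0,0,0,91],[-0.1,0,0,0,0,0,91],[-0.1,0,0,0,0,0,91],[-0.14,0,0,0,0,0,91],[-0.14,0,0,0,0,0,91],[-0.14,0,0,0,0,0,91],[-0.14,0,0,0,0,0,91],[0,0,0,0,0,0,91],[0,0,0,0,0,0,91],[0,0,0,0,0,0,91]]]'
python3 - <<'E'
from h import *
s=ctrl.get_image("scene")["color"];t=ctrl.get_image("top")["color"]
f=lambda i:cv2.resize(i,(400,400),interpolation=cv2.INTER_CUBIC)
cv2.imwrite("pics/c5.png",np.hstack([f(s[150:290,280:420]),f(t[170:300,220:350])]))
E
```

```text
t: 5.8
position: [504.9, 50.2, 89.1]
eef_rot: [3.142, -0.0, 0.18]
ft_force: [0.0, -1.0, 0.3]
opening: 0.998
grip_force: 0.0
```

View pics/c5.png

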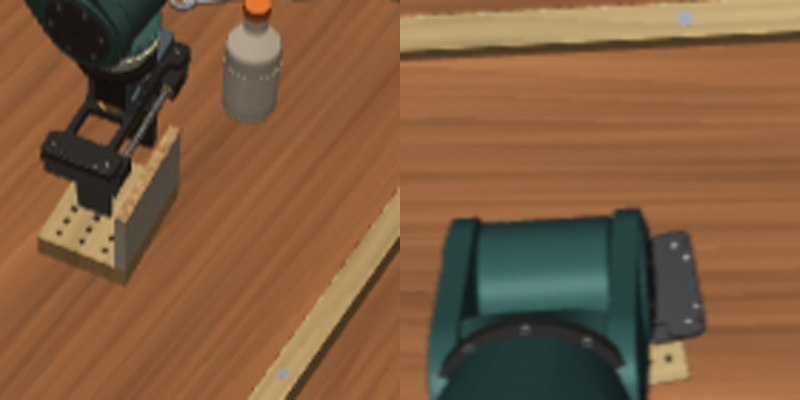

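The stand is now upright on its foot, with the fingers above the foot in front of the panel. I'll lower them to just above the foot, push the panel low with both fingers, and turn to the rail's yaw on the way.

```bash
python3 -m creep '[[[0,0,0.3,0,0,0,91],[0,0,0.3,0,0,0,91],[0,0,0.2,0,0,0,91],[0,0,0.18,0,0,0,91],[0,0,0,0,0,0,91],[0,0,0,0,0,0,91]]]'
python3 -m creep '[[[0.1,0,0,0,0,0,91],[0.1,0,0,0,0,0,91],[0.1,0,0,0,0,0,91],[0.1,0,0,0,0,0,91],[0.14,0,0,0,0,0.22,91],[0.14,0,0,0,0,0.22,91],[0.14,0,0,0,0,0.22,91],[0.14,0,0,0,0,0.22,91],[0.14,0,0,0,0,0.22,91],[0.14,0,0,0,0,0.22,91],[0.14,0,0,0,0,0.22,91],[0,0,0,0,0,0,91]]]'
python3 - <<'E'
from h import *
s=ctrl.get_image("scene")["color"];t=ctrl.get_image("top")["color"]
f=lambda i:cv2.resize(i,(400,400),interpolation=cv2.INTER_CUBIC)
cv2.imwrite("pics/c6.png",np.hstack([f(s[150:290,280:420]),f(t[170:300,220:350])]))
E
```

```text
t: 6.5
position: [504.5, 50.2, 39.9]
eef_rot: [-3.142, 0.0, 0.18]
ft_force: [0.3, -1.0, 1.0]
opening: 0.998
grip_force: 0.0
t: 7.7
position: [573.3, 59.9, 40.1]
eef_rot: [-3.142, 0.0, 0.045]
ft_force: [-4.3, -0.5, 4.2]
opening: 0.998
grip_force: 3.5
```

View pics/c6.png

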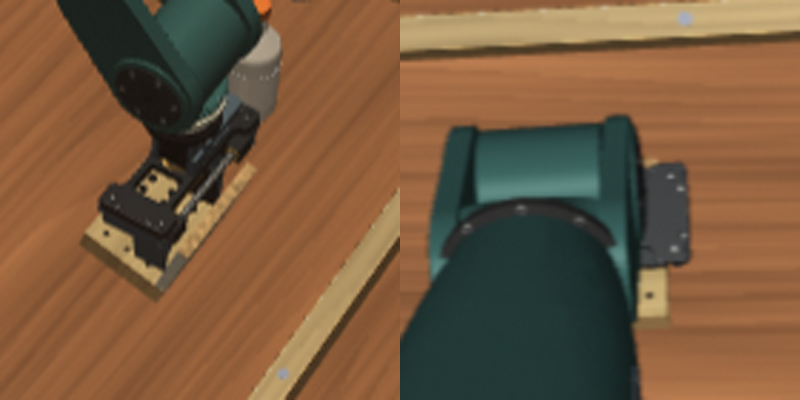

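The tool feels 4 N upwards, and the panel in view leans: the stand has tipped back a little onto the fingertips, because the contact is too high on the panel. I'll back off gently so it settles on its foot, then push the foot's front end instead.

```bash
python3 -m creep '[[[-0.06,0,0,0,0,0,91],[-0.06,0,0,0,0,0,91],[-0.06,0,0,0,0,0,91],[-0.06,0,0,0,0,0,91],[-0.06,0,0,0,0,0,91],[-0.06,0,0,0,0,0,91],[-0.06,0,0,0,0,0,91],[-0.06,0,0,0,0,0,91],[-0.06,0,0,0,0,0,91],[-0.06,0,0,0,0,0,91],[0,0,0,0,0,0,91],[0,0,0,0,0,0,91]]]'
python3 - <<'E'
from h import *
s=ctrl.get_image("scene")["color"];t=ctrl.get_image("top")["color"]
f=lambda i:cv2.resize(i,(400,400),interpolation=cv2.INTER_CUBIC)
cv2.imwrite("pics/c7.png",np.hstack([f(s[170:270,290:390]),f(t[190:290,240:340])]))
E
```

```text
t: 9.0
position: [542.8, 58.4, 40.0]
eef_rot: [-3.142, -0.0, 0.046]
ft_force: [-0.2, -0.6, -0.3]
opening: 0.999
grip_force: 0.0
```

View pics/c7.png

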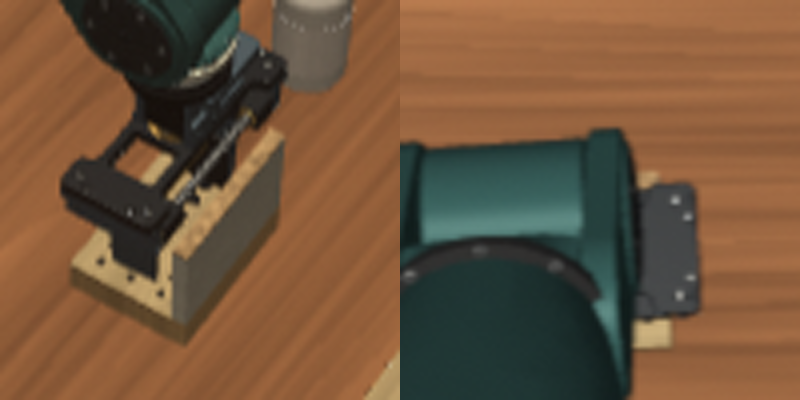

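The stand is upright again: right heel corner at crop (187,343), and the front right foot corner at (70,270).

```bash
python3 - <<'E'
from h import *
s=ctrl.get_image("scene")
g=lambda x,y:(290+(x+.5)/4-.5,170+(y+.5)/4-.5)
a=onz(s,g(186,344),0);b=onz(s,g(70,270),28);c=onz(s,g(279,219),0)
print(a,b,c,np.degrees(np.arctan2(*(a-b)[1::-1])),np.linalg.norm((a-b)[:2]),np.degrees(np.arctan2(-(c-a)[0],(c-a)[1])))
E
python3 -m creep '[[[0,0,-0.5,0,0,0,91],[-0.4,0,0,0,0,0,91],[-0.4,0,0,0,0,0,91],[-0.4,0,0,0,0,0,91],[-0.4,0,0,0,0,0,91],[0,0,0,0,0,0,91],[0,0,0,0,0,0,91]]]'
```

```text
[597.81394673   1.18922118   0.        ] [502.39992693 -11.00633249  28.        ] [589.10561992 135.09680563   0.        ] 7.283891723250038 96.1902630385222 3.720840503222451
t: 9.85
position: [463.4, 54.8, 65.2]
eef_rot: [-3.142, -0.001, 0.046]
ft_force: [-0.1, -0.2, -0.0]
opening: 0.999
grip_force: 0.0
```

```bash
python3 -m creep '[[[0,-0.12,0.4,0,0,0,91],[0,0,0.4,0,0,0,91],[0,0,0.26,0,0,0,91],[0,0,0,0,0,0,91],[0.14,0,0,0,0,0,91],[0.14,0,0,0,0,0,91],[0.14,0,0,0,0,0,91],[0.14,0,0,0,0,0,91],[0.14,0,0,0,0,0,91],[0.14,0,0,0,0,0,91],[0.14,0,0,0,0,0,91],[0.14,0,0,0,0,0,91]]]'
python3 -m creep '[[[0.14,0,0,0,0,0,91],[0.14,0,0,0,0,0,91],[0.14,0,0,0,0,0,91],[0.14,0,0,0,0,0,91],[0.14,0,0,0,0,0,91],[0.14,0,0,0,0,0,91],[0.14,0,0,0,0,0,91],[0.14,0,0,0,0,0,91],[0.14,0,0,0,0,0,91],[0.14,0,0,0,0,0,91],[0,0,0,0,0,0,91]]]'
python3 - <<'E'
from h import *
s=ctrl.get_image("scene")["color"];t=ctrl.get_image("top")["color"]
f=lambda i:cv2.resize(i,(400,400),interpolation=cv2.INTER_CUBIC)
cv2.imwrite("pics/c8.png",np.hstack([f(s[190:290,320:420]),f(t[150:250,240:340])]))
E
```

```text
t: 11.05
position: [518.8, 63.3, 12.4]
eef_rot: [-3.142, 0.001, 0.046]
ft_force: [-5.0, -1.2, 5.2]
opening: 1.003
grip_force: 2.7
t: 12.15
position: [589.9, 66.5, 12.5]
eef_rot: [-3.142, -0.002, 0.046]
ft_force: [-0.1, -0.1, 0.7]
opening: 0.995
grip_force: 0.0
```

View pics/c8.png

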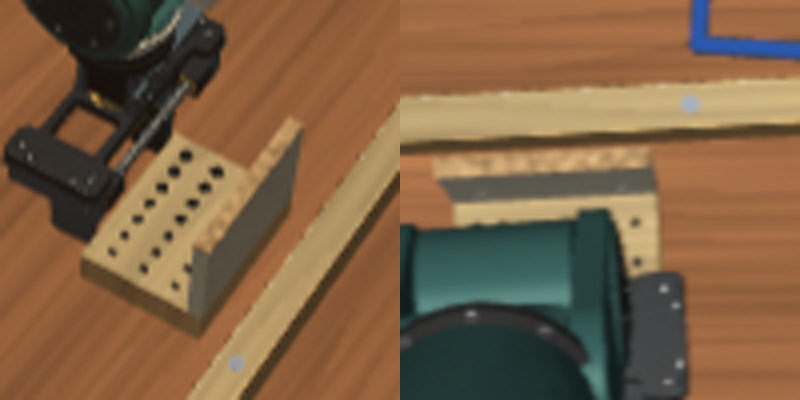

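The stand is upright, nearly parallel to the rail, with about 25–30 mm to go. I'll close slowly while watching the force.

```bash
python3 -m creep '[[[0.1,0,0,0,0,0,91],[0.1,0,0,0,0,0,91],[0.1,0,0,0,0,0,91],[0.1,0,0,0,0,0,91],[0.04,0,0,0,0,0,91],[0,0,0,0,0,0,91]]]'
python3 -m creep '[[[0.04,0,0,0,0,0,91],[0.04,0,0,0,0,0,91],[0,0,0,0,0,0,91]]]'
```

```text
t: 12.85
position: [610.7, 67.5, 12.0]
eef_rot: [-3.142, -0.0, 0.046]
ft_force: [0.4, -0.9, -0.4]
opening: 0.999
grip_force: 0.2
t: 13.15
position: [614.4, 67.7, 11.9]
eef_rot: [3.142, -0.0, 0.046]
ft_force: [-0.1, 0.4, -0.3]
opening: 1.001
grip_force: 0.6
```

```bash
for i in 1; do :; done; python3 -m creep '[[[0.04,0,0,0,0,0,91],[0,0,0,0,0,0,91]]]' | sed -n '2p;4p'
python3 -m creep '[[[0.03,0,0,0,0,0,91],[0,0,0,0,0,0,91]]]' | sed -n '2p;4p'
python3 -m creep '[[[0.02,0,0,0,0,0,91],[0,0,0,0,0,0,91]]]' | sed -n '2p;4p'
```

```text
position: [616.5, 67.8, 11.9]
ft_force: [-2.4, 0.0, -2.1]
position: [617.4, 67.8, 11.8]
ft_force: [-6.6, -0.0, 3.2]
position: [617.4, 67.8, 11.8]
ft_force: [-11.5, -0.7, 9.8]
```

```bash
python3 -m creep '[[[0.02,0,0,0,0,0,91],[0.02,0,0,0,0,0,91],[0,0,0,0,0,0,91],[0,0,0,0,0,0,91]]]'
python3 -c "
from station import ctrl
o=ctrl.get_obs();print(o['moment'],o['position'],o['eef_rot'])"
```

```text
t: 14.15
position: [617.5, 67.9, 11.5]
eef_rot: [3.142, 0.007, 0.046]
ft_force: [-22.8, -0.5, 18.8]
opening: 0.999
grip_force: 11.6
[-0.224771    3.85378578 -0.1297697 ] [617.48349291  67.86730713  11.47725663] [3.14150029 0.00725829 0.04565252]
```

The reaction is centred (moment 0.13 Nm at 23 N), so both heel ends bear on the rail. I'll back off and then measure.

```bash
python3 -m creep '[[[-0.02,0,0,0,0,0,91],[-0.02,0,0,0,0,0,91],[-0.02,0,0,0,0,0,91],[-0.02,0,0,0,0,0,91],[-0.04,0,0,0,0,0,91],[-0.1,0,0,0,0,0,91],[-0.4,0,0,0,0,0,91],[-0.8,0,0,0,0,0,91],[-0.6,0,-0.6,0,0,0,91],[-0.4,0,-0.8,0,0,0,91],[0,0,-1,0,0,0,91],[0,0,-0.6,0,0,0,91]]]'
python3 -m creep '[[[0,0.9,-0.2,0,0,0,91],[0,0.9,0,0,0,0,91],[0,0.9,0,0,0,0,91],[0,0.9,0,0,0,0,91],[0,0.9,0,0,0,0,91],[0,0.9,0,0,0,0,91],[0,0.9,0,0,0,0,91],[0,0.9,0,0,0,0,91],[0,0.9,0,0,0,0,91],[0,0,0,0,0,0,91],[0,0,0,0,0,0,91]]]'
python3 - <<'E'
from h import *
s=ctrl.get_image("scene");t=ctrl.get_image("top")
np.savez("fin.npz",s=s["color"],t=t["color"])
# expected stand corners projected, flush at yaw .045, heel mid y~73
y=np.arctan(.0451);c,sn=np.cos(y),np.sin(y)
h=np.array([726.7+(253.7-73)*.0451,73,0])
W=lambda a,b,z:h+np.array([c*a-sn*b,sn*a+c*b,z])
for n,X in dict(topRearL=W(0,65,110),topRearR=W(0,-65,110),topFrL=W(-12,65,110),topFrR=W(-12,-65,110),toeL=W(-100,65,28),toeR=W(-100,-65,28),heelR=W(0,-65,0)).items(): print(n,X.round(),proj(t,X).round(1),proj(s,X).round(1))
T=t["color"];H=cv2.cvtColor(T,cv2.COLOR_BGR2HSV)
for x in(262,275,290,305):print(x,[(r,*H[r,x].tolist()) for r in range(158,194,1)][::1])
E
```

```text
t: 15.35
position: [500.3, 62.5, 165.2]
eef_rot: [-3.142, -0.003, 0.046]
ft_force: [0.7, 0.2, -0.6]
opening: 0.997
grip_force: 0.0
t: 16.45
position: [518.1, -342.6, 171.7]
eef_rot: [-3.141, 0.0, 0.044]
ft_force: [-0.2, -0.0, 0.3]
opening: 0.996
grip_force: 0.0
topRearL [732. 138. 110.] [245.9 178.5] [404.4 224.1]
topRearR [738.   8. 110.] [299.2 175.8] [380.9 256.4]
topFrL [720. 137. 110.] [246.  183.3] [400.6 222.2]
topFrR [726.   8. 110.] [299.4 180.6] [377.1 254.4]
toeL [632. 133.  28.] [252.3 224.2] [371.6 225.9]
toeR [638.   4.  28.] [303.  221.6] [348.3 256.4]
heelR [738.   8.   0.] [301.9 185.8] [377.9 278. ]
262 [(158, 12, 146, 155), (159, 12, 148, 152), (160, 12, 147, 147), (161, 12, 150, 143), (162, 12, 149, 147), (163, 12, 149, 151), (164, 12, 146, 154), (165, 12, 147, 151), (166, 12, 147, 149), (167, 12, 149, 145), (168, 12, 148, 140), (169, 12, 148, 143), (170, 12, 148, 138), (171, 13, 149, 139), (172, 14, 139, 147), (173, 18, 117, 177), (174, 19, 100, 186), (175, 19, 99, 183), (176, 19, 101, 180), (177, 18, 104, 184), (178, 16, 111, 181), (179, 17, 114, 175), (180, 17,
[... 1799 characters left out ...]
60, 12, 147, 154), (161, 13, 148, 145), (162, 12, 147, 142), (163, 12, 147, 146), (164, 12, 148, 146), (165, 12, 149, 144), (166, 12, 150, 141), (167, 12, 148, 146), (168, 12, 148, 153), (169, 12, 145, 149), (170, 14, 120, 162), (171, 19, 80, 198), (172, 20, 96, 193), (173, 19, 99, 193), (174, 19, 98, 195), (175, 19, 98, 198), (176, 20, 98, 196), (177, 19, 98, 190), (178, 19, 99, 185), (179, 19, 100, 187), (180, 19, 98, 192), (181, 19, 102, 183), (182, 18, 124, 119), (183, 17, 129, 79), (184, 17, 131, 78), (185, 14, 143, 107), (186, 12, 147, 151), (187, 12, 146, 155), (188, 13, 147, 156), (189, 12, 146, 162), (190, 13, 147, 167), (191, 13, 145, 167), (192, 13, 146, 166), (193, 13, 146, 166)]
```

Run:
```python
from h import *
f=np.load("fin.npz");t=f["t"];o=cv2.imread("pics/top0.png")
H=cv2.cvtColor(t,cv2.COLOR_BGR2HSV).astype(int)
for x in(258,265,275,285,295,300):
    v=H[:,x,2];h=H[:,x]
    r=np.arange(205,232);i=r[np.argmin(np.diff(v[204:231]))] 
    print(x,"front edge row",i, v[i-2:i+3], "expect",round(224.2-(x-252.3)*2.6/50.7,1))
df=cv2.absdiff(t,o).max(2)
for n,b in dict(tin=(390,220,435,262),glue=(170,245,218,285),wrench=(115,272,180,340)).items(): print(n,(df[b[1]:b[3],b[0]:b[2]]>40).sum())
# profile across panel right side: right rear edge in scene
S=f["s"];d=cv2.absdiff(S,cv2.imread("pics/scene0.png")).max(2)
for n,b in dict(tin=(250,285,295,335),glue=(352,145,385,195)).items(): print(n,(d[b[1]:b[3],b[0]:b[2]]>40).sum())
```

```text
258 front edge row 205 [190 175  98  46  48] expect 223.9
265 front edge row 215 [193 180  94  44  63] expect 223.5
275 front edge row 223 [197 184 132 101 138] expect 223.0
285 front edge row 215 [191 151  80 107 173] expect 222.5
295 front edge row 222 [193 181 124 103 146] expect 222.0
300 front edge row 222 [192 177 108 108 147] expect 221.8
tin 338
glue 0
wrench 0
tin 0
glue 0
```

```bash
python3 -c "
from station import ctrl
print(ctrl.close_job())"
```

```text
the job is handed in; nothing more can be done
None
```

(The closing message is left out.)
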